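# Set up the folding work rest

## Robot

A 7-joint arm with a two-finger parallel gripper is mounted at the origin on the work surface; the furniture and walls round the work are solid. World frame = base frame: x ahead of the robot, y to its left, z up, the work surface at z = 0. Lengths are in m, angles in rad, forces in N, time in s.
With the tool pointing down it reaches from about 0.4 to 0.875 m from the base axis. Payload 19.3 kg.
Tool frame: the origin (TCP) lies midway between the tips of the shut fingers; the grasp point (between the pads) lies 19 mm behind it (bot.pinch_z is the distance from the TCP to the grasp point, in m); z points along the fingers, y is the direction in which the jaws open and shut (so a half turn about z gives the same grasp; the last joint's range is limited). The gripper opens to 85 mm and grips with 20 to 120 N. Pads are 22 mm wide; open, the fingers measure 114 mm over their backs; the gripper's body (76 mm by 85 mm) begins 54 mm behind the grasp point. The pads swing forward as they close: fully open they stand 13 mm farther back than shut.
Start: joints at [-1.245, 0.521, -0.036, 1.599, 0.021, 1.021, -0.113], TCP at [0.241, 0.577, 0.231] pointing down, gripper open.
Joint ranges: [-2.91, 2.91], [-0.3, 2.13], [-1.5, 1.42], [0.17, 2.43], [-1.26, 4.41], [0.16, 1.93], [-2.52, 2.52]. Speed limits (rad/s): [1.89, 1.89, 2.39, 2.39, 3.01, 3.01, 3.01].

## Interface

Orientations are given as [roll, pitch, yaw] about the fixed x, y, z axes, in that order (R = Rz(yaw) Ry(pitch) Rx(roll)).
In Python, from workcell import bot gives the robot as it stands. The module is installed in compiled form; this text tells all that it offers.
- The arm moves only by the tool move_arm, never from a script. Its argument "moves" is text: rows parted by semicolons, each of 4 numbers parted by spaces: the shift along the tool's x, y, z in mm, then the turn about the tool's z in rad. In form: dx dy dz yaw; .... A call has exactly 10 rows; each row is the pose to reach, as a shift and turn from the pose commanded when the call began, along the tool's axes at that moment; what a row does not reach only later rows make up. A row lasts 1/12 s, in which the tool goes at most 41.7 mm and 7.16 degrees, less where a joint would pass 70% of its speed; a pose out of reach is approached as far as the arm can. A call with a gripper value outside its range is refused whole. "grip" is the opening, from 0 (shut) to 1 (fully open), set as the call begins (left out, the last holds). The fingers move at their own pace and stop on an object; "grip_force" is the grip in N (left out, the last holds). Time passes only in rows, so rows that repeat a pose let the fingers close, or fill a call up. It gives the time, the measured TCP pose, the force and the opening at its end, in the units of the state.
- bot.observe(): the state, without advancing time (a new reading comes with each control period).
- bot.grab_frame(name): name is "scene" or "top" or "wrist"; returns a dict with "frame" (384x512x3 uint8, red, green, blue), "z_map" (384x512 float32, m along the optical axis (not along the pixel's ray), 0 where there is no reading), "K" (3x3 intrinsics, pixels), "dist" ([k1, k2, p1, p2, k3] as OpenCV has them; the pictures are not rectified), "eye" and "attitude" of the camera in the world. Camera axes: x right, y up, looking along -z (the intrinsics and any distortion apply to the point x, -y, -z); pixel columns grow to the right and rows downward; lengths in m; the calibration is good to about 2 mm. A picture is of the moment at which its call begins.
- bot.job_done(): hands the job in, once; it reports no verdict.
Trained networks look in a picture, given as the dict that the camera call returned (one of the last four; its "shot" number tells which), for a name from the list of things; names that differ only in an ending like _2 or _b are one class to them, and where a whole thing is asked for, a point or a joint stands for the part that bears it (a point fixed in the world has none). Each returns a list of dicts, best first, with "conf" (0 to 1); they miss things now and then, are a little off and sometimes report something else, mostly with a low value. They report only what shows in the picture. A call takes as long as a camera call.
- bot.search_frame(picture, label): "at" ([column, row] in pixels, amid what is visible of it).
- bot.pinpoint(picture, label): "at" ([column, row] in pixels: a listed point, or the origin of a listed thing).
The state is a dict: "clock": time; "qpos": joint angles; "qd": joint speeds; "joint_efforts": joint torques, N m; "position": TCP position; "tool_rot": TCP orientation; "force": force on the tool from outside, world axes, zero at the start; "moment": the same for the moment, N m; "grip_width": finger opening in m.
Only numpy, scipy, OpenCV 4.12 (cv2) and the standard library are available. Lean on these libraries where they do the work, as an engineer would, in place of code of your own. Each camera call takes 0.05 s, during which the arm holds its last target. There are 200 camera calls.

## Task

Set up the wooden work rest on the saw table: push its folding prop leg out until it is hard against its stop, square to the stand. Then lay the loose plywood board along the top of the rest, one end down in the seat between the two metal cheeks and close up to the back lip, the rest of it along the leg, and see that it sits flat and level. Leave the other things on the table where they are.

Things in the scene. Friction and masses are not known exactly. Their poses are not given: they have to be found in the camera images.
- stand: Work rest, fixed: brown upright on a steel foot plate. Origin on the table below the seat's middle. Own frame, mm: upright x -22..22, y -46..91, 85 high; foot plate x -35..35, y -53..97, 8 high. Seat on top: aluminium cheeks along x, 66 apart inside (y -33..33), 10 high (to z 95); back lip as high, inner face x = 16; open to -x. Stop lug on the -x face at y -20..-10, x to -52, z 25..65.
- leg (a joint): Angle of the prop leg about its upright pin, rad. 0 = folded, leg parallel to the stand's +y along its -x face; grows counter-clockwise seen from above; 1.571 = at its stop, leg pointing along the stand's -x. Starts at 0 to 0.3. Friction holds it where it is left (0.2 N m: about 1.5 N at 140 mm from the pin).
- leg_hinge (a point): On the hinge pin of the leg, at the height of the leg's top (85 mm over the table); lies at x = -32 mm, y = 0 of the stand.
- leg_end (a point): Top of the leg over its outer post, 160 mm from the pin, z = 85 mm. The leg is a pale wooden gate frame, 18 mm thick, out to 175 mm from the pin; top rail z 57..85 mm; outer post 30 mm wide, down to the table. Folded, its outer 80 mm stick out past the upright, where it can be pushed from behind (from the stand's +x side).
- seat (a point): Where the middle of the board (half-way up) belongs: 84 mm from the stand's origin along its -x, 93 mm over the table; axes as the stand's, the board's length along x. There the board's end touches the back lip; aim 5 mm short of it (up to 16 mm is fine).
- board: The loose plywood board, 200 x 56 x 16 mm, about 0.12 kg, lying flat on the table. Origin at the centre of its underside, x along its length, y across its width, z up; both ends are alike.
- board_mid (a point): Centre of the board, half-way up its 16 mm thickness; axes as the board's. Grip it here across its 56 mm width.
- sanding_block: Bystander: wooden sanding block 60 x 110 x 32 mm, origin at the centre of its underside.
- test_piece: Bystander: wooden test piece 60 x 60 x 40 mm; origin at the centre of its underside.

How it is judged:
By the outcome, as a careful person would: the job done as asked, in the order asked, and still so for the second after the job is handed in, with the robot touching nothing.
It also fails if it takes over 64 s, if anything falls off the work surface, if the arm or the gripper's body presses on something with over 40 N, if the wrist force passes 120 N, or if a joint passes its speed limit or range.

## Working session

There is one attempt and no reset: what is moved stays moved. The work goes in short steps, Python scripts to look and compute and a tool call to move; the robot and the scene stay as the last step left them, time stands still between calls to the robot, and variables do not carry over. Pictures are saved under pics/ and viewed, about 8 in all and at most 12, crops included, and the job is handed in when it is done.

Besides the shell and the picture viewer there is one more tool, called after "Call:" as name(argument=value, ...) on one line, values as JSON. move_arm: Moves the arm, as the interface text tells. Its arguments: {"type":"object","properties":{"moves":{"type":"string"},"grip":{"type":"number"},"grip_force":{"type":"number"}},"required":["moves"]}

```bash
mkdir -p pics; cat > h.py <<'E'
import numpy as np, cv2
from scipy.spatial.transform import Rotation as R
from workcell import bot
def rot(a):
    a=np.array(a,float)
    if a.shape==(3,3): return a
    if a.size==3: return R.from_euler('xyz',a).as_matrix()
    return R.from_quat(a).as_matrix()
def ray(p,px):
    u=cv2.undistortPoints(np.array([[px]],float),np.array(p['K']),np.array(p['dist']))[0,0]
    return rot(p['attitude'])@np.array([u[0],-u[1],-1.0])
def atz(p,px,z):
    d=ray(p,px);e=np.array(p['eye']);return e+d*(z-e[2])/d[2]
def bydepth(p,px):
    c,r=int(round(px[0])),int(round(px[1]));w=p['z_map'][max(r-1,0):r+2,max(c-1,0):c+2];w=w[w>0]
    return np.array(p['eye'])+ray(p,px)*np.median(w) if w.size else None
def cloud(p):
    h,w=p['z_map'].shape;g=np.stack(np.meshgrid(np.arange(w),np.arange(h)),-1).reshape(-1,1,2).astype(float)
    u=cv2.undistortPoints(g,np.array(p['K']),np.array(p['dist'])).reshape(-1,2)
    d=np.c_[u[:,0],-u[:,1],-np.ones(len(u))]@rot(p['attitude']).T
    P=np.array(p['eye'])+d*p['z_map'].reshape(-1,1);P[p['z_map'].ravel()==0]=np.nan
    return P.reshape(h,w,3)
def save(p,n): cv2.imwrite('pics/'+n,cv2.cvtColor(p['frame'],cv2.COLOR_RGB2BGR))
E
python3 - <<'E'
from h import *
np.set_printoptions(precision=4,suppress=True)
s=bot.observe();print(s['clock'],s['position'],s['tool_rot'],s['force'],s['grip_width'])
Z={'stand':0,'leg_hinge':.085,'leg_end':.085,'board':0,'board_mid':.008,'sanding_block':0,'test_piece':0,'seat':.093}
for n in ['top','scene']:
    p=bot.grab_frame(n);save(p,n+'1.png');print(n,p['eye'],p['attitude'],p['shot'])
    for l,z in Z.items():
        for d in bot.pinpoint(p,l)[:2]:print(l,d['conf'],d['at'],atz(p,d['at'],z),bydepth(p,d['at']))
E
```

```text
0.0 [0.2409 0.5764 0.2307] [-3.1405  0.0001  2.7458] [ 0.4647 -0.8778  0.2242] 0.08538648403539453
top [ 0.2884 -0.0395  1.2543] [ 0.2139  0.0008 -1.446 ] 1
stand 0.83 [266.2, 179.6] [ 0.6097 -0.0442  0.    ] [ 0.5888 -0.0439  0.0814]
stand 0.48 [263.3, 178.3] [ 0.6123 -0.0361  0.    ] [ 0.5901 -0.0363  0.086 ]
leg_hinge 0.66 [264.4, 181.0] [ 0.5838 -0.0398  0.085 ] [ 0.5867 -0.0398  0.0737]
leg_end 0.57 [199.8, 190.0] [0.5413 0.1157 0.085 ] [0.5412 0.1156 0.0853]
board 0.96 [367.1, 228.2] [ 0.5126 -0.3214  0.    ] [ 0.5099 -0.3179  0.0155]
board_mid 0.75 [368.7, 230.1] [ 0.5068 -0.3241  0.008 ] [ 0.5055 -0.3225  0.0151]
sanding_block 0.68 [359.3, 160.9] [ 0.6926 -0.287   0.    ] [ 0.6824 -0.2807  0.0318]
test_piece 0.65 [149.1, 244.8] [0.399  0.2366 0.    ] [0.3956 0.228  0.0388]
seat 0.95 [260.4, 203.8] [ 0.5238 -0.0369  0.093 ] [ 0.5424 -0.0367  0.0013]
scene [-0.1026 -0.5176  0.5571] [ 1.0405  0.0135 -0.9368] 2
stand 0.7 [264.8, 206.0] [ 0.61   -0.0444  0.    ] [ 0.5866 -0.0599  0.0183]
leg_hinge 0.83 [256.7, 184.0] [ 0.5751 -0.0417  0.085 ] [ 0.5803 -0.0381  0.0814]
leg_end 0.69 [200.1, 178.2] [0.5145 0.0992 0.085 ] [0.5295 0.1141 0.0736]
board 0.8 [346.3, 269.0] [ 0.5045 -0.3278  0.    ] [ 0.4867 -0.3334  0.0163]
board_mid 0.85 [340.4, 263.8] [ 0.5037 -0.3135  0.008 ] [ 0.4952 -0.3164  0.0157]
sanding_block 0.86 [357.9, 224.9] [ 0.6728 -0.2862  0.    ] [ 0.6507 -0.2928  0.0159]
test_piece 0.88 [141.8, 209.8] [0.4011 0.2192 0.    ] [0.3979 0.2146 0.0035]
seat 0.67 [246.9, 192.7] [ 0.5151 -0.0548  0.093 ] [ 0.5621 -0.0196  0.0577]
```

View pics/top1.png

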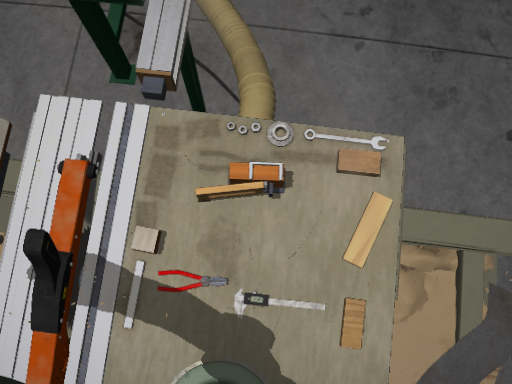

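View pics/scene1.png

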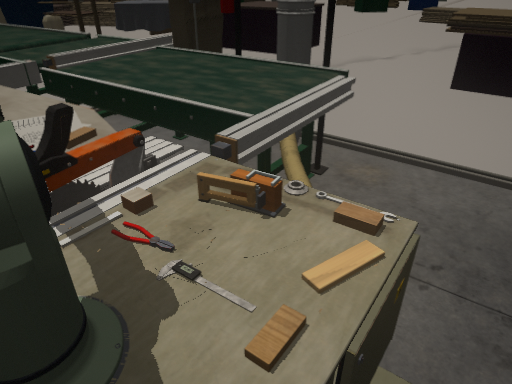

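```bash
python3 - <<'E'
from h import *
np.set_printoptions(precision=4,suppress=True)
p=bot.grab_frame('top');C=cloud(p);np.save('c.npy',C)
def rect(m,n):
    k,L,st,_=cv2.connectedComponentsWithStats(m.astype(np.uint8))
    for i in range(1,k):
        if st[i,4]>60:
            P=C[L==i];r=cv2.minAreaRect((P[:,:2]*1000).astype(np.float32));print(n,st[i,:5],np.round(r[0],1),np.round(r[1],1),round(r[2],1),'z',np.median(P[:,2]))
z=C[...,2];x=C[...,0];y=C[...,1];ok=(x>.3)&(x<.9)&(abs(y)<.5)
rect(ok&(z>.010)&(z<.021),'board')
rect(ok&(z>.025)&(z<.045),'mid')
rect(ok&(z>.076)&(z<.105),'top')
rect(ok&(z>.0905)&(z<.105),'cheek')
rect(ok&(z>.13),'high')
E
```

```text
board [138  70  36  26 339] [839.7 288.6] [67.  99.7] 15.1 z 0.01831909121129005
board [269 123  22  21 197] [741.3 -65.2] [51.3 57.7] 78.8 z 0.01649352562758355
board [ 343  191   50   78 1638] [ 508.6 -320.5] [ 57.1 201.1] 69.9 z 0.015456869893079705
board [198 276  30  11 154] [327.6  59.4] [25.1 73.5] 7.1 z 0.012329994198888916
board [245 292  23   8  64] [307.3 -53.6] [55.7 14. ] 88.4 z 0.012101928499820835
mid [136  58  38  20 581] [877.9 299.1] [ 43.9 100.5] 0.0 z 0.03798705977537953
mid [337 148  44  27 953] [ 682.8 -280.1] [ 62.2 112.4] 0.6 z 0.0319660327643112
mid [ 88 150  11  14  88] [608.4 418.9] [24.9 35.4] 86.6 z 0.029941935204411463
mid [198 189  70  11 181] [551.8  37.2] [  9.3 180.3] 14.2 z 0.032699618289057986
mid [131 226  29  28 595] [408.7 242. ] [61.7 60.6] 86.7 z 0.03907073759334567
top [ 195  162   90   34 1533] [590.7  23. ] [ 76.6 227.5] 13.5 z 0.08479047313999777
top [ 71 179  20  95 311] [417.  391.2] [233.4   6.5] 0.5 z 0.09286092383590927
cheek [249 162  34  18 163] [609.5 -39.6] [43.5 81.3] 6.0 z 0.09469184215991766
cheek [ 76 179  15  65 145] [452.6 390.8] [  3.5 162.3] 89.8 z 0.09717453602470338
high [  23  158   69  115 3603] [434.6 418.1] [ 75.6 269.6] 89.1 z 0.13815870937309116
```

```bash
python3 - <<'E'
from h import *
np.set_printoptions(precision=4,suppress=True)
C=np.load('c.npy');x,y,z=C[...,0],C[...,1],C[...,2]
for y0 in np.arange(.3,.7,.05):
    m=(y>y0)&(y<y0+.05)&(x>.1)&(x<.7)&np.isfinite(z)
    if m.sum():i=np.nanargmax(np.where(m,z,-1));print(round(y0,2),m.sum(),C.reshape(-1,3)[i],np.round([np.nanmax(np.where(m&(x>a)&(x<a+.1),z,-1)) for a in np.arange(.1,.7,.1)],3))
# fit stand template: cheeks + upright from heights; params ox,oy,yaw,leg
from scipy.optimize import minimize
m=(x>.45)&(x<.7)&(y>-.13)&(y<.2)&(z>.078)&(z<.105);P=C[m]*1000
ch=P[P[:,2]>91.5][:,:2];lo=P[P[:,2]<89][:,:2]
def box(q,b):
    c=np.array([(b[0]+b[1])/2,(b[2]+b[3])/2]);h=np.array([(b[1]-b[0])/2,(b[3]-b[2])/2]);d=abs(q-c)-h
    return np.linalg.norm(np.maximum(d,0),axis=1)+0*d[:,0]
def loc(Q,o,a):
    c,s=np.cos(a),np.sin(a);d=Q-o;return np.c_[d@[c,s],d@[-s,c]]
def f(v):
    q=loc(lo,v[:2],v[2]);c=loc(ch,v[:2],v[2])
    l=loc(lo-0,v[:2],v[2])-[-32,0];cs,sn=np.cos(v[3]),np.sin(v[3])
    l=np.c_[l@[cs,sn],l@[-sn,cs]]
    d=np.minimum(box(q,[-22,22,-46,91]),box(l,[-9,9,-12,175]))
    dc=np.minimum(np.minimum(box(c,[-22,22,33,41]),box(c,[-22,22,-41,-33])),box(c,[16,22,-41,41]))
    return np.minimum(d,8).mean()+3*np.minimum(dc,8).mean()*len(ch)/len(lo)
best=min((minimize(f,[609.5+a,-39.6+b,c,l],method='Nelder-Mead',options=dict(xatol=1e-3,fatol=1e-5,maxiter=4000)) for a in(-3,3) for b in (-3,3) for c in(.05,.12,.2) for l in (.05,.15,.25)),key=lambda r:r.fun)
print(best.x,best.fun,len(ch),len(lo))
# upright far edge
E
```

```text
0.3 4243 [0.2812 0.3378 0.0088] [0.006 0.009 0.006 0.008 0.006 0.007]
0.35 7670 [0.3474 0.399  0.2737] [0.142 0.204 0.274 0.142 0.144 0.009]
0.4 5703 [0.3503 0.4222 0.2764] [0.144 0.212 0.276 0.144 0.143 0.034]
0.45 649 [0.2696 0.4511 0.1548] [0.141 0.155 0.128 0.133 0.132 0.007]
0.5 2743 [0.4149 0.5092 0.0088] [0.008 0.006 0.004 0.009 0.008 0.008]
0.55 3826 [0.4856 0.5948 0.0085] [0.005 0.006 0.006 0.008 0.008 0.007]
0.6 1477 [0.5231 0.6065 0.0079] [-0.005  0.005  0.006  0.007  0.008  0.005]
0.65 544 [0.6378 0.6839 0.0296] [-1.    -1.    -1.    -0.054  0.029  0.03 ]
[608.4475 -40.532    0.0882   0.1414] 0.030264539167879176 152 1299
```

Call:
move_arm(moves="0 0 -40 0; 0 0 -80 0; 0 0 -110 0.1; -500 -288 -110 2.51; -500 -288 -110 2.51; -500 -288 -110 2.51; -500 -288 -110 2.51; -500 -288 -110 2.51; -500 -288 -110 2.51; -500 -288 -110 2.51", grip=0)

```text
clock: 1.78
position: [0.4189, 0.3431, 0.3416]
tool_rot: [3.141, -0.001, 1.765]
force: [0.8, 0.4, -0.7]
grip_width: 0.0001
```

Call:
move_arm(moves="-254 125 100 1.535; -254 125 100 1.535; -254 125 100 1.535; -254 125 100 1.535; -254 125 100 1.535; -254 125 100 1.535; -254 125 100 1.535; -254 125 100 1.535; -254 125 100 1.535; -254 125 180 1.535")

```text
clock: 2.62
position: [0.5948, 0.1199, 0.2046]
tool_rot: [3.139, -0.009, 0.513]
force: [0.9, 2.3, 0.4]
grip_width: 0.0004
```

Call:
move_arm(moves="0 0 10 0.3; 0 0 10 0.3; 0 0 10 0.3; 0 0 10 0.3; 0 0 10 0.3; 0 0 10 0.3; 0 0 10 0.3; 0 0 10 0.3; 0 0 10 0.3; 0 0 10 0.3")

```text
clock: 3.45
position: [0.591, 0.1208, 0.1897]
tool_rot: [-3.141, -0.0, 0.221]
force: [-0.6, -0.2, -0.4]
grip_width: 0.0001
```

Call:
move_arm(moves="0 0 40 0; 0 0 80 0; 0 0 120 0; 0 0 150 0; 0 0 155 0; 0 0 155 0; 0 0 155 0; 0 0 155 0; 0 0 155 0; 0 0 155 0")

```text
clock: 4.28
position: [0.5917, 0.1212, 0.0361]
tool_rot: [-3.141, -0.002, 0.221]
force: [0.9, -1.1, 0.6]
grip_width: 0.0001
```

```bash
cat > push.py <<'E'
from h import *
import sys
o=np.array([608.4,-40.5]);a=.0882
s=bot.observe();p=np.array(s['position'])*1000;psi=s['tool_rot'][2]
hin=o+R.from_euler('z',a).as_matrix()[:2,:2]@[-32,0]
c,sn=np.cos(psi),np.sin(psi)
def row(th,r,off,yw=None):
    u=np.array([-np.sin(th+a),np.cos(th+a)]);n=np.array([np.cos(th+a),np.sin(th+a)])
    d=hin+r*u+off*n-p[:2]
    return "%.0f %.0f 0 %.2f"%(c*d[0]+sn*d[1],sn*d[0]-c*d[1],psi-(th+a if yw is None else yw))
print(p,psi,s['force'])
t0,t1,r,off=map(float,sys.argv[1:5])
print('; '.join(row(t,r,off) for t in np.linspace(t0,t1,int(sys.argv[5]))))
E
python3 push.py .1414 1.3 155 24 20
python3 - <<'E'
from h import *
save(bot.grab_frame('wrist'),'w1.png')
E
```

```text
[591.72535739 121.16252055  36.08879661] 0.22103990283049457 [ 0.87680191 -1.07312108  0.62419566]
-28 2 0 -0.01; -38 1 0 -0.07; -47 0 0 -0.13; -57 0 0 -0.19; -66 1 0 -0.25; -76 2 0 -0.31; -85 4 0 -0.37; -95 6 0 -0.44; -104 9 0 -0.50; -113 13 0 -0.56; -121 17 0 -0.62; -130 21 0 -0.68; -138 27 0 -0.74; -146 32 0 -0.80; -153 38 0 -0.86; -160 45 0 -0.92; -167 51 0 -0.98; -173 59 0 -1.05; -179 66 0 -1.11; -184 74 0 -1.17
```

View pics/w1.png

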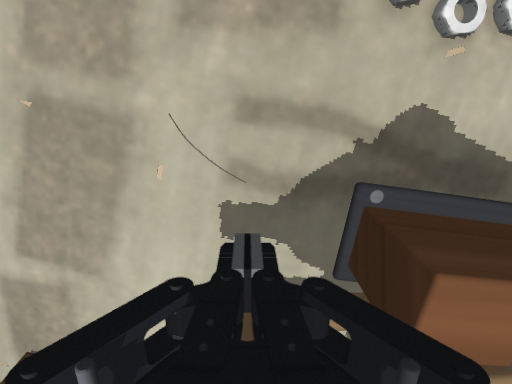

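Call:
move_arm(moves="-15 2 0 0; -28 2 0 -0.01; -38 1 0 -0.07; -47 0 0 -0.13; -57 0 0 -0.19; -66 1 0 -0.25; -76 2 0 -0.31; -85 4 0 -0.37; -95 6 0 -0.44; -104 9 0 -0.50")

```text
clock: 5.17
position: [0.4916, 0.0894, 0.0353]
tool_rot: [3.141, -0.001, 0.725]
force: [1.3, 1.0, -0.6]
grip_width: -0.0001
```

```bash
python3 push.py .65 1.4 155 24 14
```

```text
[491.57804876  89.42675464  35.26664709] 0.7247725347958596 [ 1.28197464  1.00757039 -0.5647577 ]
-2 0 0 -0.01; -11 -1 0 -0.07; -21 -1 0 -0.13; -30 -1 0 -0.19; -39 -1 0 -0.24; -48 1 0 -0.30; -56 2 0 -0.36; -65 4 0 -0.42; -74 7 0 -0.47; -82 10 0 -0.53; -91 14 0 -0.59; -99 18 0 -0.65; -107 22 0 -0.71; -114 27 0 -0.76
```

Contact force ≈1.6 N, as expected of the pushed leg. Continue.

Call:
move_arm(moves="-11 -1 0 -0.07; -21 -1 0 -0.13; -30 -1 0 -0.19; -39 -1 0 -0.24; -48 1 0 -0.30; -56 2 0 -0.36; -65 4 0 -0.42; -74 7 0 -0.47; -82 10 0 -0.53; -91 14 0 -0.59")

```text
clock: 6.0
position: [0.4327, 0.0187, 0.0352]
tool_rot: [3.14, -0.001, 1.314]
force: [0.7, 1.5, 0.1]
grip_width: -0.0007
```

```bash
python3 push.py 1.22 1.571 155 24 10; python3 - <<'E'
from h import *
p=bot.grab_frame('top');save(p,'t2.png')
C=cloud(p);x,y,z=C[...,0],C[...,1],C[...,2]
m=(x>.38)&(x<.56)&(y>-.12)&(y<.1)&(z>.075)&(z<.095)
P=C[m][:,:2]*1000;print(len(P),cv2.minAreaRect(P.astype(np.float32)))
E
```

```text
[432.73068497  18.67668701  35.16538943] 1.314222099094546 [0.7077473  1.51068749 0.08936852]
1 -0 0 0.01; -5 -1 0 -0.03; -11 -2 0 -0.07; -17 -2 0 -0.11; -23 -2 0 -0.15; -29 -2 0 -0.19; -35 -2 0 -0.23; -41 -1 0 -0.27; -47 -0 0 -0.31; -53 1 0 -0.34
49 ((546.9828491210938, -35.49094009399414), (17.743206024169922, 28.369873046875), 76.1055908203125)
```

Call:
move_arm(moves="-5 -1 0 -0.03; -11 -2 0 -0.07; -17 -2 0 -0.11; -23 -2 0 -0.15; -29 -2 0 -0.19; -33 -2 0 -0.23; -37 -1 0 -0.26; -41 -1 0 -0.29; -44 -1 0 -0.31; -46 0 0 -0.33")

```text
clock: 6.88
position: [0.4206, -0.0259, 0.0349]
tool_rot: [3.141, 0.0, 1.641]
force: [-0.9, 1.3, 0.4]
grip_width: -0.0001
```

Call:
move_arm(moves="-1 0 0 0; -2 0 0 0; -3 0 0 0; -4 0 0 0; -5 0 0 0; -6 0 0 0; -6 0 0 0; -6 0 0 0; -6 0 0 0; -6 0 0 0")

```text
clock: 7.72
position: [0.421, -0.0318, 0.0346]
tool_rot: [3.142, 0.0, 1.641]
force: [0.5, -0.6, -0.1]
grip_width: -0.0001
```

Call:
move_arm(moves="-1 0 0 0; -1 0 0 0; -2 0 0 0; -2 0 0 0; -3 0 0 0; -3 0 0 0; -4 0 0 0; -4 0 0 0; -4 0 0 0; -4 0 0 0")

```text
clock: 8.55
position: [0.421, -0.0326, 0.0346]
tool_rot: [-3.141, -0.003, 1.645]
force: [-4.3, 28.6, 4.1]
grip_width: 0.0001
```

Call:
move_arm(moves="20 0 0 0; 30 0 -20 0; 30 0 -60 0; 30 0 -100 0; 0 20 -140 0.12; -290 67 -165 1.994; -290 67 -165 1.994; -290 67 -165 1.994; -290 67 -165 1.994; -290 67 -165 1.994", grip=1)

```text
clock: 9.38
position: [0.4858, -0.2311, 0.1895]
tool_rot: [3.141, -0.0, 0.89]
force: [0.1, 1.1, 0.4]
grip_width: 0.0856
```

Call:
move_arm(moves="-30 0 0 0.12; -30 0 0 0.24; -30 0 0 0.36; -30 0 0 0.48; -30 0 0 0.6; -30 0 0 0.72; -30 0 0 0.84; -30 0 0 0.96; -30 0 0 1.08; -30 0 0 1.2")

```text
clock: 10.22
position: [0.4669, -0.2523, 0.189]
tool_rot: [-3.142, 0.0, -0.31]
force: [-0.1, 0.2, -0.7]
grip_width: 0.0858
```

```bash
cat > fit.py <<'E'
from h import *
from scipy.optimize import minimize
np.set_printoptions(precision=4,suppress=True)
def box(q,b):
    c=np.array([(b[0]+b[1])/2,(b[2]+b[3])/2]);h=np.array([(b[1]-b[0])/2,(b[3]-b[2])/2]);return np.linalg.norm(np.maximum(abs(q-c)-h,0),axis=1)
def loc(Q,o,a):
    c,s=np.cos(a),np.sin(a);d=Q-o;return np.c_[d@[c,s],d@[-s,c]]
def f(v):
    q=loc(lo,v[:2],v[2]);c=loc(ch,v[:2],v[2]);l=loc(q,np.array([-32,0]),v[3])
    d=np.minimum(box(q,[-22,22,-46,91]),box(l,[-9,9,-12,175]))
    dc=np.minimum(np.minimum(box(c,[-22,22,33,39]),box(c,[-22,22,-39,-33])),box(c,[16,22,-39,39]))
    return np.minimum(d,8).mean()+3*np.minimum(dc,8).mean()*len(ch)/len(lo)
p=bot.grab_frame('top');save(p,'t3.png');C=cloud(p);x,y,z=C[...,0],C[...,1],C[...,2]
m=(x>.38)&(x<.7)&(y>-.13)&(y<.2)&(z>.078)&(z<.105);P=C[m]*1000
ch=P[P[:,2]>91.5][:,:2];lo=P[P[:,2]<89][:,:2]
b=min((minimize(f,[609+i,-40+j,c,1.54],method='Nelder-Mead',options=dict(xatol=1e-3,fatol=1e-6,maxiter=4000)) for i in(-2,2) for j in (-2,2) for c in(.06,.12)),key=lambda r:r.fun)
print(b.x,b.fun,len(ch),len(lo))
L=P[(P[:,0]<565)&(P[:,2]<89)][:,:2];print(cv2.minAreaRect(L.astype(np.float32)))
s=bot.observe();print(s['position'],s['tool_rot'],s['force'])
w=bot.grab_frame('wrist');save(w,'w3.png');D=cloud(w)
m=(D[...,2]>.010)&(D[...,2]<.022)&(abs(D[...,0]-.51)<.15)&(abs(D[...,1]+.32)<.15)
k,Lb,st,_=cv2.connectedComponentsWithStats(m.astype(np.uint8))
for i in range(1,k):
    if st[i,4]>300:print(st[i],cv2.minAreaRect((D[Lb==i][:,:2]*1000).astype(np.float32)))
for d in bot.pinpoint(w,'board_mid')[:2]:print(d['conf'],d['at'],atz(w,d['at'],.008))
E
python3 fit.py
```

```text
[608.3038 -40.6841   0.0874   1.5676] 0.051741968642999556 158 1253
((491.4931945800781, -50.669490814208984), (146.97109985351562, 18.022409439086914), 5.087247371673584)
[ 0.467  -0.2522  0.1889] [-3.1416  0.0003 -0.3194] [-0.6625 -0.4597 -0.4611]
[  265     9    67   196 10276] ((510.09759521484375, -320.7163391113281), (56.797420501708984, 200.3013916015625), 69.79825592041016)
0.74 [297.3, 112.8] [ 0.5112 -0.3243  0.008 ]
```

Call:
move_arm(moves="31 26 0 0.02; 62 52 20 0.03; 62 52 60 0.03; 62 52 100 0.03; 62 52 130 0.03; 62 52 145 0.03; 62 52 155 0.03; 62 52 159 0.03; 62 52 159 0.03; 62 52 159 0.03", grip=0.8)

```text
clock: 11.2
position: [0.5111, -0.3208, 0.031]
tool_rot: [3.142, -0.001, -0.333]
force: [-0.1, -0.5, 1.0]
grip_width: 0.0684
```

```bash
python3 - <<'E'
from h import *
s=bot.observe();print(s['position'],s['tool_rot'],s['force'],s['grip_width'])
w=bot.grab_frame('wrist');save(w,'w4.png')
E
```

```text
[ 0.51114919 -0.32084934  0.03104386] [ 3.14153175e+00 -1.39801772e-03 -3.33107483e-01] [-0.11532211 -0.54747684  0.96414674] 0.06835007619271054
```

View pics/w4.png

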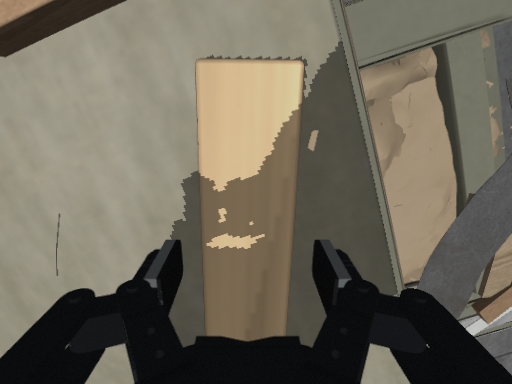

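Call:
move_arm(moves="0 0 10 0.02; 0 0 18 0.02; 0 0 22 0.02; 0 0 25 0.02; 0 0 27 0.02; 0 0 28 0.02; 0 0 29 0.02; 0 0 29 0.02; 0 0 29 0.02; 0 0 29 0.02")

```text
clock: 12.08
position: [0.5107, -0.3206, 0.0012]
tool_rot: [3.142, -0.0, -0.354]
force: [0.3, -0.1, 0.2]
grip_width: 0.0685
```

Call:
move_arm(moves="0 0 1 0; 0 0 2 0; 0 0 3 0; 0 0 4 0; 0 0 4 0; 0 0 4 0; 0 0 4 0; 0 0 4 0; 0 0 4 0; 0 0 4 0")

```text
clock: 12.92
position: [0.5106, -0.3205, -0.003]
tool_rot: [3.142, -0.0, -0.354]
force: [0.2, 0.2, -0.2]
grip_width: 0.068
```

Call:
move_arm(moves="0 0 0 0; 0 0 0 0; 0 0 0 0; 0 0 0 0; 0 0 0 0; 0 0 0 0; 0 0 0 0; 0 0 0 0; 0 0 0 0; 0 0 0 0", grip=0.5, grip_force=50)

```text
clock: 13.75
position: [0.5107, -0.3206, -0.0027]
tool_rot: [-3.142, -0.0, -0.354]
force: [-0.9, 1.1, 6.4]
grip_width: 0.0545
```

Call:
move_arm(moves="0 0 -15 0; 0 0 -40 0; 0 0 -70 0; 0 0 -105 0; 0 0 -135 0; 0 0 -153 0; -10 -30 -153 -0.05; -20 -60 -153 -0.1; -30 -90 -153 -0.15; -40 -120 -153 -0.2")

```text
clock: 14.58
position: [0.5144, -0.1928, 0.151]
tool_rot: [-3.141, -0.001, -0.152]
force: [0.9, 0.7, -2.2]
grip_width: 0.0547
```

Call:
move_arm(moves="-10 -30 0 -0.06; -20 -60 0 -0.12; -30 -90 0 -0.18; -40 -120 0 -0.24; -40 -120 0 -0.24; -40 -120 0 -0.24; -40 -120 0 -0.24; -40 -120 0 -0.24; -40 -120 0 -0.24; -40 -120 0 -0.24")

```text
clock: 15.42
position: [0.4936, -0.0703, 0.15]
tool_rot: [3.141, 0.0, 0.084]
force: [0.1, 0.7, -0.1]
grip_width: 0.0549
```

```bash
cat > held.py <<'E'
from h import *
np.set_printoptions(precision=4,suppress=True)
s=bot.observe();p=np.array(s['position'])*1000;psi=s['tool_rot'][2];c,sn=np.cos(psi),np.sin(psi)
print(s['clock'],p,s['tool_rot'],s['force'],s['grip_width'])
o=np.array([608.3,-40.7]);a=.088;t=o-89*np.array([np.cos(a),np.sin(a)]);d=t-p[:2]
print('tcp->aim tool',c*d[0]+sn*d[1],sn*d[0]-c*d[1],psi-a)
import sys
for n in ['top','wrist']:
    w=bot.grab_frame(n);save(w,sys.argv[1]+n+'.png');D=cloud(w)
    zt=p[2]/1000+.0027+.016
    m=(abs(D[...,2]-zt)<.008)&(abs(D[...,0]-p[0]/1000)<.14)&(abs(D[...,1]-p[1]/1000)<.08)
    k,Lb,st,_=cv2.connectedComponentsWithStats(m.astype(np.uint8))
    for i in range(1,k):
        if st[i,4]>150:
            Q=D[Lb==i];e=(Q[:,:2]*1000-p[:2]);e=np.c_[e@[c,sn],e@[sn,-c]]
            A=np.linalg.lstsq(np.c_[e,np.ones(len(e))],Q[:,2]*1000,rcond=None)[0]
            print(n,st[i],cv2.minAreaRect((Q[:,:2]*1000).astype(np.float32)),'tool x',np.percentile(e[:,0],[.5,99.5]),'y',np.percentile(e[:,1],[.5,99.5]),'plane',A)
E
python3 held.py h1
```

```text
15.4167 [493.6017 -70.2538 150.0359] [3.1413 0.0001 0.0841] [ 0.1286  0.7368 -0.1056] 0.0549028631880318
tcp->aim tool 27.776983073583693 -19.466364473960812 -0.0038589641947740783
wrist [  157    46   180   295 36518] ((520.5712890625, -68.99720764160156), (144.16375732421875, 82.57589721679688), 4.89046573638916) tool x [-41.2493  98.1663] y [-32.21    34.7148] plane [ -0.0009  -0.0006 168.5417]
```

Call:
move_arm(moves="10 -7 0 0; 20 -14 0 -0.004; 29 -19.5 0 -0.004; 29 -19.5 10 -0.004; 29 -19.5 20 -0.004; 29 -19.5 30 -0.004; 29 -19.5 38 -0.004; 29 -19.5 38 -0.004; 29 -19.5 38 -0.004; 29 -19.5 38 -0.004")

```text
clock: 16.35
position: [0.5209, -0.0478, 0.1122]
tool_rot: [3.141, -0.0, 0.089]
force: [0.3, 0.0, -0.9]
grip_width: 0.0549
```

```bash
python3 held.py h2
```

```text
16.35 [520.8756 -47.783  112.152 ] [ 3.1415 -0.0001  0.0892] [ 0.3174  0.0113 -0.8594] 0.05494355440761657
tcp->aim tool -1.2921488219226243 0.6262392427252916 0.0012373948027576132
top [259 219  19  28 318] ((452.24725341796875, -63.820831298828125), (62.992652893066406, 41.63631057739258), 4.317572116851807) tool x [-101.1722  -38.6887] y [-9.1927 30.2252] plane [  0.0036  -0.0244 130.6688]
wrist [  157    46   181   295 36523] ((547.85986328125, -46.74290466308594), (144.21351623535156, 82.30110931396484), 5.097965240478516) tool x [-41.1013  98.2746] y [-32.2101  34.936 ] plane [ -0.0002  -0.0006 130.8529]
```

View pics/h2wrist.png

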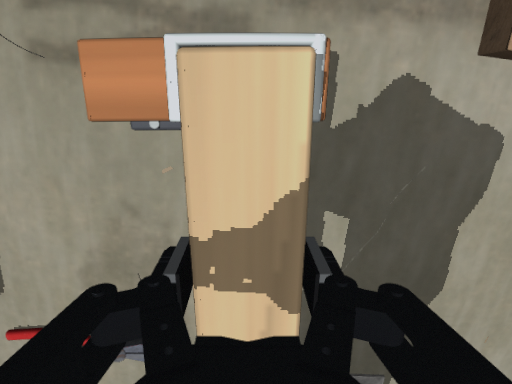

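Call:
move_arm(moves="0 0 6 0; 0 0 12 0; 0 0 17 0; 0 0 21 0; 0 0 24 0; 0 0 26 0; 0 0 27 0; 0 0 28 0; 0 0 29 0; 0 0 29 0")

```text
clock: 17.28
position: [0.5208, -0.0475, 0.0829]
tool_rot: [3.142, 0.0, 0.09]
force: [-0.4, 0.1, -1.2]
grip_width: 0.0547
```

Call:
move_arm(moves="0 0 0.5 0; 0 0 0.5 0; 0 0 1 0; 0 0 1 0; 0 0 1.5 0; 0 0 1.5 0; 0 0 1.5 0; 0 0 1.5 0; 0 0 1.5 0; 0 0 1.5 0")

```text
clock: 18.12
position: [0.521, -0.0474, 0.0822]
tool_rot: [-3.141, -0.001, 0.09]
force: [-5.4, 1.2, 17.9]
grip_width: 0.0547
```

```bash
python3 held.py h3
```

```text
18.1167 [520.9749 -47.4476  82.2121] [-3.1411 -0.0006  0.0896] [-5.4402  1.1891 17.9201] 0.054737373145102804
tcp->aim tool -1.4213628758294226 0.95084500435584 0.001642333334082341
top [254 220  23  28 383] ((452.2084045410156, -56.84009552001953), (64.73871612548828, 52.354549407958984), 6.1466264724731445) tool x [-101.5112  -36.9279] y [-20.0681  29.7381] plane [  0.0138   0.0154 101.0884]
wrist [ 144   16  202  112 6567] ((609.4314575195312, -39.78128433227539), (44.05564880371094, 81.9986572265625), 5.177272319793701) tool x [ 67.6785 110.6378] y [-40.2292  40.7857] plane [-0.0005 -0.0001 94.69  ]
wrist [  157    46   181   295 36536] ((547.7940063476562, -46.39958953857422), (144.21983337402344, 82.12381744384766), 5.112988471984863) tool x [-41.1272  98.112 ] y [-32.1146  35.001 ] plane [ -0.0004  -0.0006 100.8123]
```

Call:
move_arm(moves="0 0 -1 0; 0 0 -1 0; 0 0 -1 0; 0 0 -1 0; 0 0 -1 0; 0 0 -1 0; 0 0 -1 0; 0 0 -1 0; 0 0 -1 0; 0 0 -1 0", grip=0.9)

```text
clock: 19.05
position: [0.5209, -0.0475, 0.0825]
tool_rot: [3.142, 0.0, 0.09]
force: [0.1, -0.2, -0.3]
grip_width: 0.0768
```

Call:
move_arm(moves="0 0 -5 0; 0 0 -15 0; 0 0 -30 0; 0 0 -50 0; 0 0 -80 0; 0 0 -110 0; 0 0 -130 0; -20 40 -150 0; -20 80 -150 0; -20 120 -150 0")

```text
clock: 19.88
position: [0.5113, -0.1669, 0.235]
tool_rot: [-3.141, -0.003, 0.092]
force: [1.2, 0.7, 0.3]
grip_width: 0.0767
```

Call:
move_arm(moves="0 40 0 0; 0 80 0 0; 0 100 0 0; 0 100 0 0; 0 100 0 0; 0 100 0 0; 0 100 0 0; 0 100 0 0; 0 100 0 0; 0 100 0 0")

```text
clock: 20.72
position: [0.5206, -0.2649, 0.2326]
tool_rot: [-3.141, -0.0, 0.091]
force: [-0.2, -0.1, 0.6]
grip_width: 0.0768
```

```bash
python3 - <<'E'
from h import *
np.set_printoptions(precision=4,suppress=True)
s=bot.observe();print(s['clock'],s['position'],s['grip_width'],s['force'])
p=bot.grab_frame('top');save(p,'end_top.png');C=cloud(p);x,y,z=C[...,0],C[...,1],C[...,2]
m=(z>.0975)&(z<.106)&(x>.36)&(x<.68)&(abs(y)<.13)
k,L,st,_=cv2.connectedComponentsWithStats(m.astype(np.uint8))
i=1+np.argmax(st[1:,4]);Q=C[L==i]
r=cv2.minAreaRect((Q[:,:2]*1000).astype(np.float32));print(r)
a=.088;d=np.array(r[0])-[608.3,-40.7];print('board centre in stand',d@[np.cos(a),np.sin(a)],d@[-np.sin(a),np.cos(a)])
print('plane',np.linalg.lstsq(np.c_[Q[:,:2]-Q[:,:2].mean(0),np.ones(len(Q))],Q[:,2],rcond=None)[0])
save(bot.grab_frame('scene'),'end_scene.png')
for n in ['top','scene']:
    im=cv2.imread(f'pics/end_{n}.png')[110:290,170:400];cv2.imwrite(f'pics/end_{n}_c.png',cv2.resize(im,None,fx=3,fy=3))
E
```

```text
20.7167 [ 0.5206 -0.2649  0.2326] 0.07684179676377507 [-0.152  -0.0736  0.5755]
((522.6327514648438, -49.15105438232422), (193.5400848388672, 55.90813446044922), 5.664268493652344)
board centre in stand -86.07849225070584 -0.8893613452357262
plane [0.0018 0.0016 0.1009]
```

View pics/end_top_c.png

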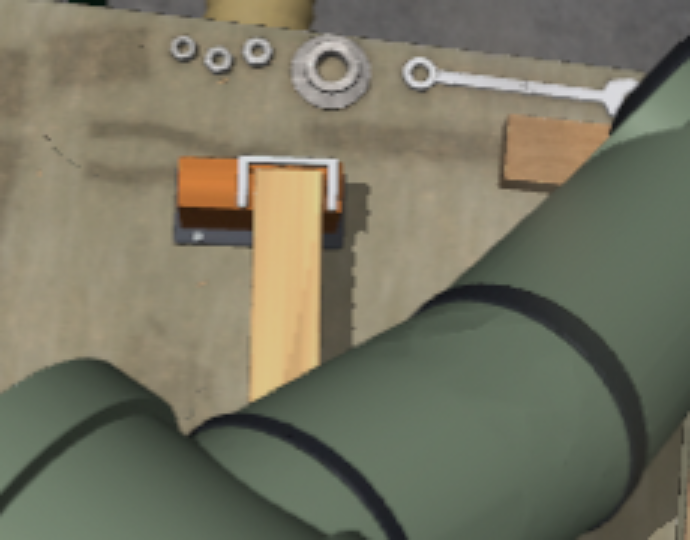

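View pics/end_scene_c.png

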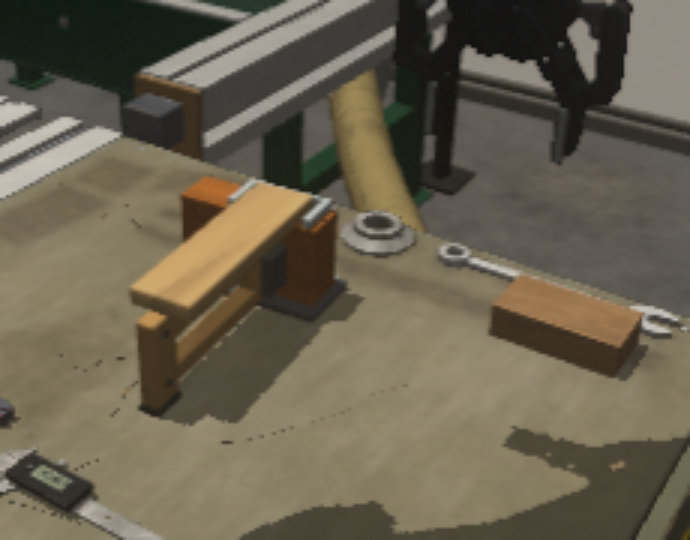

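```bash
python3 - <<'E'
from h import *
np.set_printoptions(precision=4,suppress=True)
p=bot.grab_frame('scene');C=cloud(p)*1000
a=.088;d=C[...,:2]-[608.3,-40.7];X=d@[np.cos(a),np.sin(a)];Y=d@[-np.sin(a),np.cos(a)];Z=C[...,2]
m=(Z>20)&(Z<80)&(X<-70)&(X>-215)&(abs(Y)<40)
print(m.sum())
for lo,hi in [(-212,-190),(-190,-150),(-150,-110),(-110,-75)]:
    k=m&(X>lo)&(X<hi); print(lo,hi,k.sum(),np.percentile(Y[k],[2,10,50,90,98]) if k.sum() else '')
for n,z in [('leg_hinge',85),('leg_end',85),('sanding_block',0),('test_piece',0)]:
    for q in bot.pinpoint(p,n)[:1]:print(n,q['conf'],atz(p,q['at'],z/1000))
k=(Z>90)&(Z<108)&(X<-80)&(X>-200)&(abs(Y)<40);print('board Y,minX',np.percentile(Y[k],[1,50,99]),np.percentile(X[k],1))
E
```

```text
577
-212 -190 218 [-9.107  -8.4712 -6.0183  5.1924  7.7456]
-190 -150 136 [-9.2351 -8.6851 -7.715  -2.7717  4.7276]
-150 -110 119 [-9.0713 -8.6321 -6.2063  5.3612  8.11  ]
-110 -75 92 [-9.3324 -8.3093 -5.6986  6.3053  8.0462]
leg_hinge 0.66 [ 0.5631 -0.0486  0.085 ]
leg_end 0.79 [ 0.4023 -0.0561  0.085 ]
sanding_block 0.66 [ 0.6745 -0.2818  0.    ]
test_piece 0.98 [0.3985 0.217  0.    ]
board Y,minX [-29.5909  -5.8695  25.4649] -191.4073117438163
```

```bash
python3 -c "
from workcell import bot
print(bot.job_done())"
```

```text
the job is handed in; nothing more can be done
None
```

I set up the work rest and laid the board on it, and the job is handed in, about 21 s into the 64 s allowed.

- **Leg:** I pushed the leg out from behind until it came up hard on its stop, where the push force rose from about 1.5 N to 29 N. It measured 1.568 rad afterwards. The last check showed its side face running straight along the stand's x axis at y = -9 mm, so it is square.
- **Board:** I gripped it across the middle and lowered it into the seat, where it pressed back with 18 N, then let go.
    - **Level:** its top is at 100.9 mm, against 101 mm wanted, with a slope under 0.2°.
    - **Across the seat:** it is 1–2 mm off centre between the cheeks.
    - **Lip gap:** the far end shows it about 5–7 mm short of the back lip. The top camera's rectangle gave 2 mm, but the arm hid part of the board there, so I trust the first figure; both are within the 16 mm limit.
- **Other things:** I touched neither the sanding block nor the test piece, and the last pictures show both where they were at the start. The robot finished well clear, touching nothing.

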